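Close a pressure pot: crank nuts tightened crisscross in two rounds

ROBOT

A 6-joint arm with a two-finger parallel gripper is mounted at the origin on a cart in front of the work surface, level with it; the furniture and walls round the work are solid. World frame = base frame: x ahead of the robot, y to its left, z up, the work surface at z = 0. Lengths are in m, angles in rad, forces in N, time in s.
With the tool pointing down it reaches from about 0.425 to 0.95 m from the base axis. Payload 14.7 kg.
Tool frame: the origin (TCP) lies midway between the tips of the shut fingers; the grasp point (between the pads) lies 19 mm behind it; z points along the fingers, y is the line along which they close (so a half turn about z gives the same grasp; the last joint's range is limited). The gripper opens to 85 mm and grips with 20 to 120 N. Pads are 22 mm wide; open, the fingers measure 114 mm over their backs; the gripper's body (76 mm by 85 mm) begins 54 mm behind the grasp point. The pads swing forward as they close: fully open they stand 13 mm farther back than shut.
Start: joints at [1.263, 0.48, 1.596, -0, 1.065, -0.047], TCP at [0.168, 0.628, 0.231] pointing down, gripper open.
Joint ranges: [-2.75, 2.75], [-0.82, 2.05], [0.23, 2.67], [-1.56, 4.7], [0.09, 2.69], [-2.92, 2.92]. Speed limits (rad/s): [1.89, 1.89, 2.39, 3.01, 3.01, 3.01].

INTERFACE

Orientations are given as a unit quaternion [x, y, z, w].
In Python, from plant import ctrl, camera gives the robot as it stands. The module is installed in compiled form; this text tells all that it offers.
- The arm moves only by the tool drive_tool, never from a script. Its argument "commands" is text: rows parted by semicolons, each of 7 numbers parted by spaces: the shift along the tool's x, y, z in cm, then the turn, a rotation vector about the tool's x, y, z in rad, then the finger opening in cm, from 0 to 8.54. In form: x y z wx wy wz jaw; .... A call has 1 to 10 rows; each row is the pose to reach, as a shift and turn from the pose commanded when the call began, along the tool's axes at that moment; what a row does not reach only later rows make up. A row lasts 1/12 s, in which the tool goes at most 41.7 mm and 7.16 degrees, less where a joint would pass 70% of its speed; a pose out of reach is approached as far as the arm can. A call with a gripper value outside its range is refused whole. The fingers move at their own pace and stop on an object; the grip force is fixed at half the most. Time passes only in rows, so rows that repeat a pose let the fingers close. It gives the time, the measured TCP pose, the force, the opening and the grip force at its end, in the units of the state.
- ctrl.read_state(): the state, without advancing time (a new reading comes with each control period).
- camera(name): name is "scene" or "top"; returns a dict with "image" (400x640x3 uint8, red, green, blue), "camera_matrix" (3x3 intrinsics, pixels), "pose" (4x4, takes a point from camera to world coordinates). Camera axes: x right, y down, z forward; pixel columns grow to the right and rows downward; lengths in m; the calibration is good to about 2 mm. A picture is of the moment at which its call begins. There is no depth.
- ctrl.finish_job(): hands the job in; it is judged then, once.
The state is a dict: "time_s": time; "qpos": joint angles; "joint_vel": joint speeds; "effort": joint torques, N m; "ee_pos": TCP position; "ee_rot": TCP orientation; "force": force on the tool from outside, world axes, zero at the start; "moment": the same for the moment, N m; "opening": finger opening in m; "grip_force": force on a finger pad.
Only numpy, scipy, OpenCV 4.12 (cv2) and the standard library are available. Lean on these libraries where they do the work, as an engineer would, in place of code of your own. Each camera call takes 0.05 s, during which the arm holds its last target. There are 200 camera calls.

TASK

A repaired denture is to cure in the little pressure pot, whose lid is laid on loosely: tighten its four crank nuts clockwise in two rounds, each time going from a nut to the one opposite, so that the lid is drawn down level. In the first round give every nut only about a fifth of a turn; in the second turn each until it is firm under the hand, about 9 N at its knob, no harder or the seal is crushed. Never let the lid go badly askew, and leave the other things on the bench alone.

Things in the scene. Friction and masses are not known exactly. Their poses are not given: they have to be found in the camera images.
- lid: The pot's round aluminium lid, 173 mm across, lying on its seal; origin at the centre of its underside (108 mm above the worktop at the start), z its own upward axis, so its tilt shows how the lid lies. It can only sink and tilt; nuts at equal angles clamp it alike. A low pressure gauge (46 mm across) stands on its middle, 37 mm above this origin; two short fittings beside it, 40 mm above.
- hub_a (a point): Top of the hub of crank nut a (steel, hub 20 mm across), on its upright bolt axis; the front nut of the four when the pot is unturned, opposite nut c. The four sit a quarter circle apart, 94 mm from the pot's centre. On the loose lid it starts about 144 mm above the worktop.
- knob_a (a point): Middle of the upright black knob (14 mm across, 25 mm high) at the end of crank nut a's arm, 34 mm from the bolt axis and 20 mm higher than the hub's top. The knob revolves freely on its spindle, so it can be pushed or carried round without turning the hand. The arm lies 13 mm below this point and lower.
- nut_a (a joint): Angle of nut a, rad, growing clockwise from above (tightening); it sinks 3 mm per rad. 0: just resting on the loose lid; starts at 0.05 to 0.25. It takes 4 to 5 N at the knob until the lid meets the seal's hard core, 4.6 to 7.8 mm down and not visible; then it stiffens, 45 N of clamping force per mm: 9 N at the knob is about 50 N, 11.5 N about 80 N. Let go, it stays, or springs back to about 50 N.
- washer_a: Steel pressure washer, 30 mm across, under crank nut a: it sinks with the nut but does not turn, and presses on the lid's ear; origin at the centre of its underside.
- hub_b (a point): Top of the hub of crank nut b (steel, hub 20 mm across), on its upright bolt axis; the left nut of the four when the pot is unturned, opposite nut d. The four sit a quarter circle apart, 94 mm from the pot's centre. On the loose lid it starts about 144 mm above the worktop.
- knob_b (a point): Middle of the upright black knob (14 mm across, 25 mm high) at the end of crank nut b's arm, 34 mm from the bolt axis and 20 mm higher than the hub's top. The knob revolves freely on its spindle, so it can be pushed or carried round without turning the hand. The arm lies 13 mm below this point and lower.
- nut_b (a joint): Angle of nut b, rad, growing clockwise from above (tightening); it sinks 3 mm per rad. 0: just resting on the loose lid; starts at 0.05 to 0.25. It takes 4 to 5 N at the knob until the lid meets the seal's hard core, 4.6 to 7.8 mm down and not visible; then it stiffens, 45 N of clamping force per mm: 9 N at the knob is about 50 N, 11.5 N about 80 N. Let go, it stays, or springs back to about 50 N.
- washer_b: Steel pressure washer, 30 mm across, under crank nut b: it sinks with the nut but does not turn, and presses on the lid's ear; origin at the centre of its underside.
- hub_c (a point): Top of the hub of crank nut c (steel, hub 20 mm across), on its upright bolt axis; the rear nut of the four when the pot is unturned, opposite nut a. The four sit a quarter circle apart, 94 mm from the pot's centre. On the loose lid it starts about 144 mm above the worktop.
- knob_c (a point): Middle of the upright black knob (14 mm across, 25 mm high) at the end of crank nut c's arm, 34 mm from the bolt axis and 20 mm higher than the hub's top. The knob revolves freely on its spindle, so it can be pushed or carried round without turning the hand. The arm lies 13 mm below this point and lower.
- nut_c (a joint): Angle of nut c, rad, growing clockwise from above (tightening); it sinks 3 mm per rad. 0: just resting on the loose lid; starts at 0.05 to 0.25. It takes 4 to 5 N at the knob until the lid meets the seal's hard core, 4.6 to 7.8 mm down and not visible; then it stiffens, 45 N of clamping force per mm: 9 N at the knob is about 50 N, 11.5 N about 80 N. Let go, it stays, or springs back to about 50 N.
- washer_c: Steel pressure washer, 30 mm across, under crank nut c: it sinks with the nut but does not turn, and presses on the lid's ear; origin at the centre of its underside.
- hub_d (a point): Top of the hub of crank nut d (steel, hub 20 mm across), on its upright bolt axis; the right nut of the four when the pot is unturned, opposite nut b. The four sit a quarter circle apart, 94 mm from the pot's centre. On the loose lid it starts about 144 mm above the worktop.
- knob_d (a point): Middle of the upright black knob (14 mm across, 25 mm high) at the end of crank nut d's arm, 34 mm from the bolt axis and 20 mm higher than the hub's top. The knob revolves freely on its spindle, so it can be pushed or carried round without turning the hand. The arm lies 13 mm below this point and lower.
- nut_d (a joint): Angle of nut d, rad, growing clockwise from above (tightening); it sinks 3 mm per rad. 0: just resting on the loose lid; starts at 0.05 to 0.25. It takes 4 to 5 N at the knob until the lid meets the seal's hard core, 4.6 to 7.8 mm down and not visible; then it stiffens, 45 N of clamping force per mm: 9 N at the knob is about 50 N, 11.5 N about 80 N. Let go, it stays, or springs back to about 50 N.
- washer_d: Steel pressure washer, 30 mm across, under crank nut d: it sinks with the nut but does not turn, and presses on the lid's ear; origin at the centre of its underside.
- mug: A bystander: white spotted mug, 82 mm across, 91 mm high; origin under its middle. To be left alone.
- cream_pot: A bystander: low round lidded pot, 91 mm across, 44 mm high; origin under its middle. To be left alone.
- oil_bottle: A bystander: small green bottle, 36 mm across, 90 mm high; origin under its middle. To be left alone.
- dropper_bottle: A bystander: small brown dropper bottle, 33 mm across, 102 mm high; origin under its middle. To be left alone.
- drill_handpiece: A bystander: black rotary handpiece lying down, 150 mm long; origin under its middle. To be left alone.
- glue_tube: A bystander: red tube lying down, 136 mm long; origin under its middle. To be left alone.
- wax_tool: A bystander: thin steel modelling instrument lying down, 160 mm long; origin under its middle. To be left alone.

How it is judged:
By the outcome, as a careful person would: the job done as asked, in the order asked, and still so for the second after the job is handed in, with the robot touching nothing.
It also fails if it takes over 69 s, if anything falls off the work surface, if the arm or the gripper's body presses on something with over 40 N, if the wrist force passes 120 N, or if a joint passes its speed limit or range.

## Working session

There is one attempt and no reset: what is moved stays moved. The work goes in short steps, Python scripts to look and compute and a tool call to move; the robot and the scene stay as the last step left them, time stands still between calls to the robot, and variables do not carry over. Pictures are saved under pics/ and viewed, at most 10 in all, crops included, and the job is handed in when it is done.

Besides the shell and the picture viewer there is one more tool, called after ">>>" as name(argument=value, ...) on one line, values as JSON. drive_tool: Moves the arm, as the interface text tells. Its arguments: {"type":"object","properties":{"commands":{"type":"string"}},"required":["commands"]}

```bash
mkdir -p pics
python3 - <<'E'
from plant import ctrl,camera
import cv2,numpy as np
for n in("scene","top"):
    c=camera(n);cv2.imwrite(f"pics/{n}0.png",c["image"][:,:,::-1]);np.savez(f"{n}0.npz",**c)
    print(n,c["camera_matrix"].round(1).tolist(),c["pose"].round(4).tolist())
print(ctrl.read_state())
E
```

```text
scene [[401.6, 0.0, 324.9], [0.0, 401.6, 206.8], [0.0, 0.0, 1.0]] [[-0.9939, -0.045, 0.1006, 0.3994], [-0.1095, 0.5072, -0.8549, 1.1412], [-0.0126, -0.8607, -0.509, 0.7957], [0.0, 0.0, 0.0, 1.0]]
top [[432.1, 0.0, 322.2], [0.0, 432.1, 200.8], [0.0, 0.0, 1.0]] [[0.0448, -0.973, 0.2265, 0.2226], [-0.999, -0.0449, 0.0047, 0.0202], [0.0056, -0.2264, -0.974, 1.4469], [0.0, 0.0, 0.0, 1.0]]
{'time_s': 0.1, 'qpos': array([ 1.26338454e+00,  4.80778442e-01,  1.59679627e+00,  1.58313728e-05,
        1.06508409e+00, -4.65916806e-02]), 'joint_vel': array([ 1.21749323e-04, -1.06654990e-03, -8.10021375e-04,  3.83906273e-04,
       -1.38165528e-03,  8.61701578e-05]), 'effort': array([ 1.38632509e-03, -9.52253509e+01, -4.31043720e+01, -1.65594060e-04,
        5.40496330e-03,  7.76352158e-05]), 'ee_pos': array([0.16747934, 0.62768535, 0.23073595]), 'ee_rot': array([ 1.30044510e-01,  9.91508014e-01, -5.23525531e-04, -1.00677638e-04]), 'force': array([-0.38495418,  0.32606586, -0.18911473]), 'moment': array([-0.03255821, -0.03834131, -0.02500718]), 'grip_force': 0.0, 'opening': 0.08542615344852068}
```

View pics/top0.png

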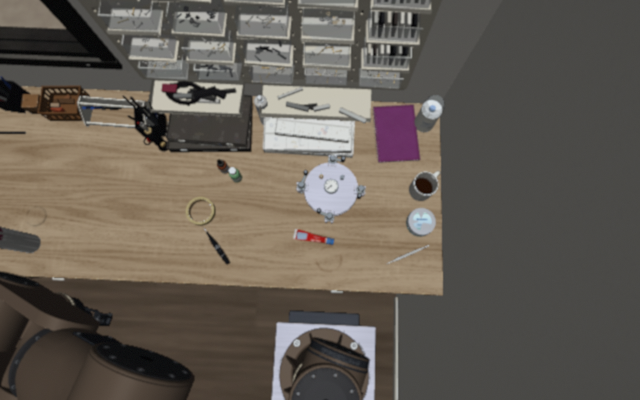

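View pics/scene0.png

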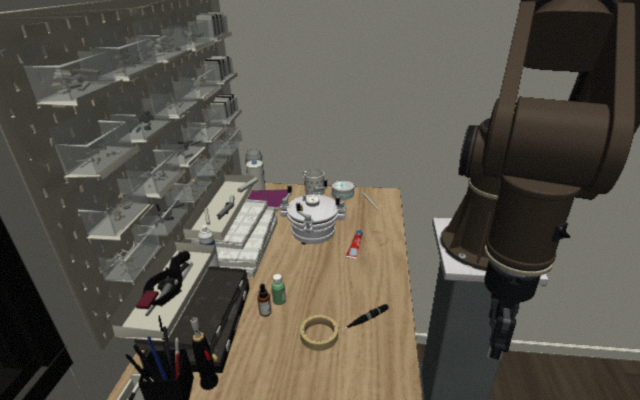

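Top view: pot at about (331,188), nuts near (328,214), (302,187), (335,160) and (360,190). The scene view shows it at about (313,215). I'll enlarge both crops to find hubs and knobs.

Run:
```python
import cv2,numpy as np
a=cv2.imread("pics/top0.png")[148:228,286:376]
b=cv2.imread("pics/scene0.png")[180:250,270:360]
A=cv2.resize(a,None,fx=6.6,fy=6.6,interpolation=cv2.INTER_CUBIC);cv2.imwrite("pics/c0.png",cv2.convertScaleAbs(A,alpha=1.2))
B=cv2.resize(b,None,fx=8,fy=8,interpolation=cv2.INTER_CUBIC);cv2.imwrite("pics/c1.png",B)
```

```text
(no output)
```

View pics/c0.png

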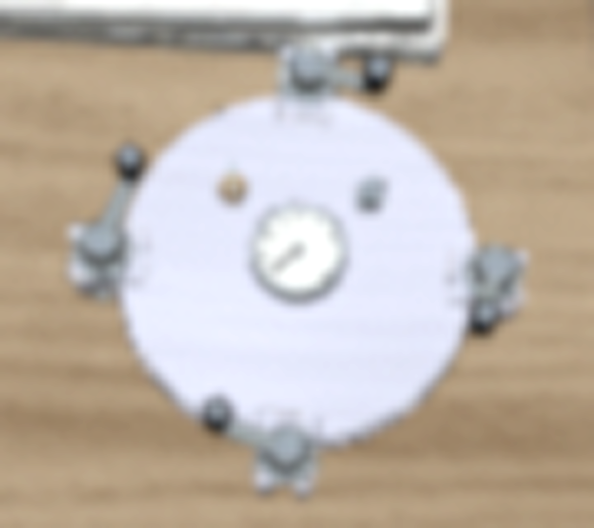

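View pics/c1.png

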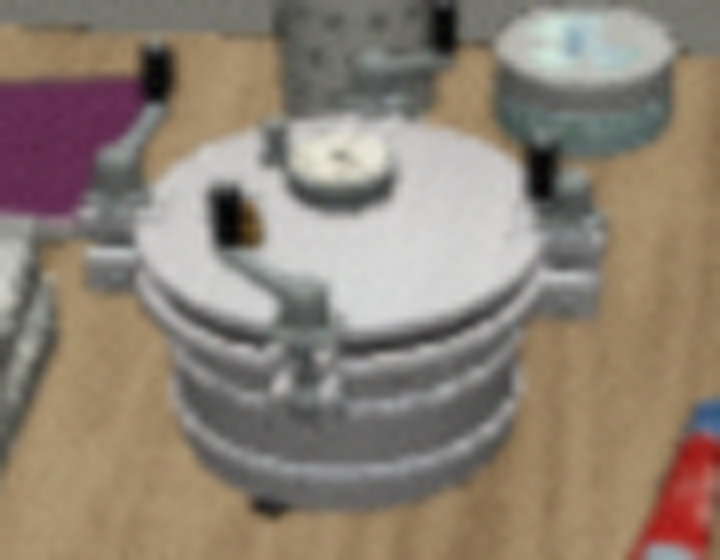

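Crop pixels in the top view (6.6x):
- Hubs: a (288,450), b (100,243), c (311,66), d (495,267)
- Knobs: a (217,413), b (129,160), c (376,72), d (484,318)

The scene crop (8x) shows knobs a (543,172), b (227,217), c (155,73) and d (443,28).

```bash
cat > h.py <<'E'
import numpy as np
def ray(n,px):
    c=np.load(n+"0.npz");K=c["camera_matrix"];P=c["pose"]
    d=P[:3,:3]@np.linalg.solve(K,[px[0],px[1],1.]);return P[:3,3],d
def plane(n,px,z):
    o,d=ray(n,px);return (o+d*(z-o[2])/d[2])
def tri(r1,r2):
    (o1,d1),(o2,d2)=r1,r2
    A=np.c_[d1,-d2];s=np.linalg.lstsq(A,o2-o1,rcond=None)[0]
    p,q=o1+s[0]*d1,o2+s[1]*d2;return (p+q)/2,np.linalg.norm(p-q)
E
python3 - <<'E'
from h import *
T=lambda p:(np.array(p)+.5)/6.6-.5+[286,148]
S=lambda p:(np.array(p)+.5)/8-.5+[270,180]
H=dict(a=(288,450),b=(100,243),c=(311,66),d=(495,267));K=dict(a=(217,413),b=(129,160),c=(376,72),d=(484,318))
SK=dict(a=(543,172),b=(227,217),c=(155,73),d=(443,28))
h={k:plane("top",T(H[k]),.144) for k in H};C=sum(h.values())/4
print("C",C.round(4))
for k in "abcd":
    u=plane("top",T(K[k]),.166);t,e=tri(ray("top",T(K[k])),ray("scene",S(SK[k])))
    v=u-h[k];r=h[k]-C
    print(k,"hub",h[k].round(4),"r",np.hypot(*r[:2]).round(4),"az",np.degrees(np.arctan2(r[1],r[0])).round(1),"knob",u.round(4),"tri",t.round(4),e.round(4),"arm",np.hypot(*v[:2]).round(4),np.arctan2(v[1],v[0]).round(3))
E
```

```text
C [0.5736 0.0017 0.144 ]
a hub [0.4795 0.0028 0.144 ] r 0.0941 az 179.3 knob [0.491  0.0363 0.166 ] tri [0.4904 0.0365 0.1614] 0.003 arm 0.0355 1.242
b hub [0.5751 0.0958 0.144 ] r 0.0941 az 89.1 knob [0.61   0.0832 0.166 ] tri [0.6096 0.0833 0.1621] 0.003 arm 0.0371 -0.346
c hub [ 6.677e-01 -5.000e-04  1.440e-01] r 0.0942 az -1.3 knob [ 0.6587 -0.0309  0.166 ] tri [ 0.659  -0.0311  0.1623] 0.0018 arm 0.0317 -1.86
d hub [ 0.572  -0.0913  0.144 ] r 0.093 az -91.0 knob [ 0.5415 -0.085   0.166 ] tri [ 0.5426 -0.0854  0.1606] 0.0005 arm 0.0312 2.936
```

The hubs fit a 94 mm circle, centred near (0.574, 0.002), and the knobs fit 34 mm arms once a small bias is removed. I'll approach nut a's knob with the hand squared to the world axes.

>>> drive_tool(commands="-46.4 -48.9 2.5 0 0 -0.2608 4;-46.4 -48.9 2.5 0 0 -0.2608 4;-46.4 -48.9 2.5 0 0 -0.2608 4;-46.4 -48.9 2.5 0 0 -0.2608 4;-46.4 -48.9 2.5 0 0 -0.2608 4;-46.4 -48.9 2.5 0 0 -0.2608 4;-46.4 -48.9 2.5 0 0 -0.2608 4;-46.4 -48.9 2.5 0 0 -0.2608 4;-46.4 -48.9 2.5 0 0 -0.2608 4;-46.4 -48.9 2.5 0 0 -0.2608 4")

```text
time_s: 0.93
ee_pos: [0.3667, 0.2609, 0.2158]
ee_rot: [-0.0, 1.0, 0.0, 0.0]
force: [1.4, -0.5, -0.1]
opening: 0.0399
grip_force: 0.0
```

>>> drive_tool(commands="-12.0 -22.2 1.5 0 0 0 4;-12.0 -22.2 1.5 0 0 0 4;-12.0 -22.2 1.5 0 0 0 4;-12.0 -22.2 1.5 0 0 0 4;-12.0 -22.2 1.5 0 0 0 4;-12.0 -22.2 1.5 0 0 0 4;-12.0 -22.2 1.5 0 0 0 4;-12.0 -22.2 1.5 0 0 0 4")

```text
time_s: 1.6
ee_pos: [0.487, 0.0387, 0.2005]
ee_rot: [0.002, 1.0, -0.0, -0.0]
force: [-0.5, -0.6, 0.6]
opening: 0.0399
grip_force: 0.0
```

>>> drive_tool(commands="-0.26 -0.33 2.2 0 0 0 3.6;-0.26 -0.33 4.4 0 0 0 3.4;-0.26 -0.33 4.4 0 0 0 3;-0.26 -0.33 4.4 0 0 0 0;-0.26 -0.33 4.4 0 0 0 0;-0.26 -0.33 4.4 0 0 0 0;-0.26 -0.33 4.4 0 0 0 0")

```text
time_s: 2.18
ee_pos: [0.4885, 0.0382, 0.1576]
ee_rot: [-0.0, 1.0, 0.0, -0.0]
force: [-3.4, 7.0, -4.1]
opening: 0.0112
grip_force: 58.8
```

Run:
```python
from plant import ctrl,camera
import cv2,numpy as np
c=camera("scene");i=c["image"][130:270,250:410,::-1]
cv2.imwrite("pics/s1.png",cv2.resize(i,None,fx=4,fy=4,interpolation=cv2.INTER_CUBIC))
s=ctrl.read_state();print(s["force"],s["ee_pos"],s["opening"],s["grip_force"])
```

```text
[-2.7224369   6.05813014 -3.26750746] [0.48857432 0.03820101 0.15757288] 0.010914196881406213 58.81996943964623
```

View pics/s1.png

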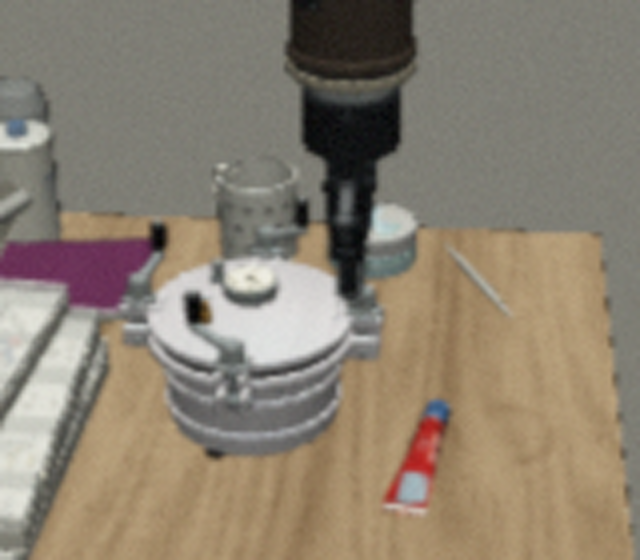

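The hand holds knob a (crop (350,285)). The force shows it sits about 3 mm radially inward of the knob, so I'll correct that along the arc.

```bash
cat >> h.py <<'E'
def arc(th,al,n,dr=0.,jaw=0):
    "clockwise al rad from arm angle th in n rows, with radial correction dr (cm) outward"
    o=[]
    for k in range(1,n+1):
        a=al*k/n;R=3.4+dr*min(1,2*k/n);p=R*np.array([np.cos(th-a),np.sin(th-a)])-3.4*np.array([np.cos(th),np.sin(th)])
        o.append(f"{-p[0]:.2f} {p[1]:.2f} {.3*a:.2f} 0 0 0 {jaw}")
    print(";".join(o))
def ft(f,th):
    print("tang %.1f radial out %.1f"%(-f[0]*np.sin(th)+f[1]*np.cos(th),f[0]*np.cos(th)+f[1]*np.sin(th)))
E
python3 -c "
from h import *
arc(1.303,.66,6,.25)"
```

```text
-0.39 -0.04 0.03 0 0 0 0;-0.77 -0.13 0.07 0 0 0 0;-1.15 -0.26 0.10 0 0 0 0;-1.47 -0.51 0.13 0 0 0 0;-1.76 -0.78 0.17 0 0 0 0;-2.02 -1.09 0.20 0 0 0 0
```

>>> drive_tool(commands="-0.39 -0.04 0.03 0 0 0 0;-0.77 -0.13 0.07 0 0 0 0;-1.15 -0.26 0.10 0 0 0 0;-1.47 -0.51 0.13 0 0 0 0;-1.76 -0.78 0.17 0 0 0 0;-2.02 -1.09 0.20 0 0 0 0;-2.02 -1.09 0.20 0 0 0 0")

```text
time_s: 2.82
ee_pos: [0.5076, 0.0262, 0.155]
ee_rot: [-0.0, 1.0, -0.0, -0.002]
force: [-8.6, -2.2, -3.6]
opening: 0.0111
grip_force: 59.0
```

```bash
python3 -c "
from h import *
ft([-8.6,-2.2],.68);arc(.68,.6,6,-.3)"
```

```text
tang 3.7 radial out -8.1
-0.12 -0.33 0.03 0 0 0 0;-0.19 -0.66 0.06 0 0 0 0;-0.24 -0.99 0.09 0 0 0 0;-0.34 -1.28 0.12 0 0 0 0;-0.41 -1.58 0.15 0 0 0 0;-0.45 -1.89 0.18 0 0 0 0
```

>>> drive_tool(commands="-0.12 -0.33 0.03 0 0 0 0;-0.19 -0.66 0.06 0 0 0 0;-0.24 -0.99 0.09 0 0 0 0;-0.34 -1.28 0.12 0 0 0 0;-0.41 -1.58 0.15 0 0 0 0;-0.45 -1.89 0.18 0 0 0 0;-0.45 -1.89 0.18 0 0 0 0")

```text
time_s: 3.4
ee_pos: [0.5136, 0.0079, 0.1537]
ee_rot: [0.0, 1.0, 0.0, 0.0]
force: [-1.6, 4.6, -5.1]
opening: 0.0112
grip_force: 58.9
```

>>> drive_tool(commands="0 0.15 0 0 0 0 3.4;0 0.15 0 0 0 0 3.4;0 0.15 -2.5 0 0 0 3.4;-3 -0.7 -3.3 0 0 0 3.4;-7.1 -1.7 -3.3 0 0 0 3.4;-11 -2.7 -3.3 0 0 0 3.4;-14.2 -3.45 -3.3 0 0 0 3.4;-14.2 -3.45 -3.0 0 0 0 3.4;-14.2 -3.45 -3.0 0 0 0 3.4")

```text
time_s: 4.15
ee_pos: [0.657, -0.0271, 0.1826]
ee_rot: [0.0, 1.0, -0.0, 0.0]
force: [-0.9, -0.1, -0.9]
opening: 0.034
grip_force: 0.0
```

Run:
```python
from plant import ctrl,camera
import cv2,numpy as np
c=camera("scene");i=c["image"][165:255,262:372,::-1]
cv2.imwrite("pics/s2.png",cv2.resize(i,None,fx=6,fy=6,interpolation=cv2.INTER_CUBIC))
```

```text
(no output)
```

View pics/s2.png

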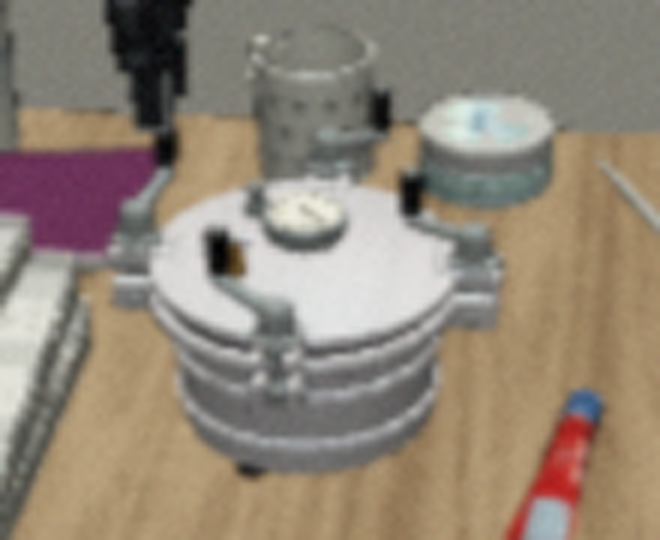

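Nut a's arm has turned inward (knob (412,192), hub (475,245)), and knob c at (165,148) is right under the fingers. Now descending and gripping.

>>> drive_tool(commands="0 0 1.5 0 0 0 3.4;0 0 2.6 0 0 0 3.4;0 0 2.6 0 0 0 2.5;0 0 2.6 0 0 0 0;0 0 2.6 0 0 0 0;0 0 2.6 0 0 0 0")

```text
time_s: 4.7
ee_pos: [0.6548, -0.0274, 0.1572]
ee_rot: [-0.0, 1.0, -0.0, -0.001]
force: [-1.3, -7.0, -8.1]
opening: 0.011
grip_force: 58.7
```

```bash
cat >> h.py <<'E'
def arcs(th,al,n,sx=0,sy=0,jaw=0,dz=0):
    "arc plus a constant centre shift (cm, world) faded in over 2 rows"
    o=[]
    for k in range(1,n+1):
        a=al*k/n;s=min(1,k/2);p=3.4*np.array([np.cos(th-a)-np.cos(th),np.sin(th-a)-np.sin(th)])+s*np.array([sx,sy])
        o.append(f"{-p[0]:.2f} {p[1]:.2f} {.3*a+dz*s:.2f} 0 0 0 {jaw}")
    print(";".join(o))
E
python3 -c "
from h import *
arcs(-1.92,.7,6,0,-.3)"
```

```text
0.36 0.01 0.03 0 0 0 0;0.71 0.06 0.07 0 0 0 0;1.02 0.29 0.10 0 0 0 0;1.31 0.56 0.14 0 0 0 0;1.57 0.87 0.18 0 0 0 0;1.78 1.20 0.21 0 0 0 0
```

>>> drive_tool(commands="0.36 0.01 0.03 0 0 0 0;0.71 0.06 0.07 0 0 0 0;1.02 0.29 0.10 0 0 0 0;1.31 0.56 0.14 0 0 0 0;1.57 0.87 0.18 0 0 0 0;1.78 1.20 0.21 0 0 0 0;1.78 1.20 0.21 0 0 0 0")

```text
time_s: 5.28
ee_pos: [0.6389, -0.0141, 0.1551]
ee_rot: [-0.0, 1.0, 0.0, 0.001]
force: [11.7, 1.8, -17.7]
opening: 0.0112
grip_force: 58.7
```

```bash
python3 -c "
from h import *
arcs(-2.577,.64,6,.4,.1,0,.35)"
```

```text
-0.02 0.37 0.21 0 0 0 0;-0.08 0.75 0.41 0 0 0 0;0.03 1.10 0.45 0 0 0 0;0.10 1.45 0.48 0 0 0 0;0.13 1.81 0.51 0 0 0 0;0.12 2.18 0.54 0 0 0 0
```

>>> drive_tool(commands="-0.02 0.37 0.21 0 0 0 0;-0.08 0.75 0.41 0 0 0 0;0.03 1.10 0.45 0 0 0 0;0.10 1.45 0.48 0 0 0 0;0.13 1.81 0.51 0 0 0 0;0.12 2.18 0.54 0 0 0 0;0.12 2.18 0.54 0 0 0 0")

```text
time_s: 5.87
ee_pos: [0.635, 0.0076, 0.152]
ee_rot: [-0.0, 1.0, 0.0, -0.001]
force: [-18.3, 1.7, 29.9]
opening: 0.0111
grip_force: 64.2
```

>>> drive_tool(commands="0.2 0 -0.2 0 0 0 3.4;0.2 0 -0.2 0 0 0 3.4;0.2 0 -2 0 0 0 3.4;1.0 1.5 -3.5 0 0 0 3.4;2 4.5 -3.5 0 0 0 3.4;3.06 7.86 -3.5 0 0 0 3.4;3.06 7.86 -3.0 0 0 0 3.4;3.06 7.86 -3.0 0 0 0 3.4")

```text
time_s: 6.53
ee_pos: [0.6054, 0.0871, 0.1796]
ee_rot: [-0.001, 1.0, 0.0, -0.0]
force: [-1.0, -1.0, -0.1]
opening: 0.0338
grip_force: 0.0
```

>>> drive_tool(commands="-0.14 -0.1 1.2 0 0 0 3.4;-0.14 -0.1 2.4 0 0 0 3.4;-0.14 -0.1 2.4 0 0 0 2.5;-0.14 -0.1 2.4 0 0 0 0;-0.14 -0.1 2.4 0 0 0 0;-0.14 -0.1 2.4 0 0 0 0")

```text
time_s: 7.03
ee_pos: [0.6067, 0.0843, 0.1548]
ee_rot: [0.0, 1.0, -0.0, -0.001]
force: [-1.3, 2.5, -12.8]
opening: 0.0111
grip_force: 58.4
```

```bash
python3 -c "
from plant import ctrl
s=ctrl.read_state();print(s['ee_pos'],s['force'],s['opening'])
from h import *
arcs(-.38,.65,6,0,0)"
```

```text
[0.60667164 0.08425488 0.15481653] [ -1.27799463   2.48626797 -12.76658872] 0.01111523830451365
0.15 -0.33 0.03 0 0 0 0;0.34 -0.65 0.07 0 0 0 0;0.57 -0.94 0.10 0 0 0 0;0.82 -1.21 0.13 0 0 0 0;1.10 -1.45 0.16 0 0 0 0;1.41 -1.65 0.20 0 0 0 0
```

>>> drive_tool(commands="0.15 -0.33 0.08 0 0 0 0;0.34 -0.65 0.15 0 0 0 0;0.57 -0.94 0.20 0 0 0 0;0.82 -1.21 0.23 0 0 0 0;1.10 -1.45 0.26 0 0 0 0;1.41 -1.65 0.30 0 0 0 0;1.41 -1.65 0.30 0 0 0 0")

```text
time_s: 7.62
ee_pos: [0.5928, 0.0684, 0.1526]
ee_rot: [0.0, 1.0, 0.0, -0.0]
force: [-1.7, 7.9, -9.5]
opening: 0.0116
grip_force: 58.8
```

```bash
cat >> h.py <<'E'
def geo(p,q,f):
    p,q=np.array(p),np.array(q);d=q-p;L=np.hypot(*d)*1000;a=2*np.arcsin(L/68);m=np.arctan2(d[1],d[0])+np.pi/2
    th=m-a/2;print("turned %.3f th1 %.3f hub %s"%(a,(th+np.pi)%(2*np.pi)-np.pi,(q-.034*np.array([np.cos(th),np.sin(th)])).round(4)));ft(f,th);return th
E
python3 -c "
from plant import ctrl
s=ctrl.read_state();p=s['ee_pos'];f=s['force'];print(p,f)
from h import *
th=geo([.6067,.0843],p[:2],f)
arcs(th,1.26-.0-.62,6,0,0)"
```

```text
[0.59284249 0.06840385 0.15255252] [-1.67266562  7.94899066 -9.53384024]
turned 0.631 th1 -1.032 hub [0.5754 0.0976]
tang 2.6 radial out -7.7
0.32 -0.17 0.03 0 0 0 0;0.66 -0.30 0.06 0 0 0 0;1.01 -0.40 0.10 0 0 0 0;1.36 -0.46 0.13 0 0 0 0;1.73 -0.48 0.16 0 0 0 0;2.09 -0.46 0.19 0 0 0 0
```

>>> drive_tool(commands="0.32 -0.12 0.06 0 0 0 0;0.66 -0.20 0.11 0 0 0 0;1.01 -0.30 0.15 0 0 0 0;1.36 -0.36 0.18 0 0 0 0;1.73 -0.38 0.21 0 0 0 0;2.09 -0.36 0.24 0 0 0 0;2.09 -0.36 0.24 0 0 0 0")

```text
time_s: 8.2
ee_pos: [0.5732, 0.0643, 0.1508]
ee_rot: [0.0, 1.0, 0.0, 0.001]
force: [4.7, 1.1, -6.5]
opening: 0.0111
grip_force: 59.3
```

```bash
python3 -c "
from plant import ctrl
s=ctrl.read_state();p=s['ee_pos'];f=s['force'];print(p,f)
from h import *
th=geo([.59284,.0684],p[:2],f)"
```

```text
[0.57320817 0.06433556 0.15078738] [ 4.70846701  1.08431004 -6.46307125]
turned 0.599 th1 -1.666 hub [0.5764 0.0982]
tang 4.6 radial out -1.5
```

>>> drive_tool(commands="0 0 0 0 0 0 3.4;0 0 0 0 0 0 3.4;0 0 -2.5 0 0 0 3.4;0.8 -3 -3.4 0 0 0 3.4;1.7 -7 -3.4 0 0 0 3.4;2.6 -11 -3.4 0 0 0 3.4;3.46 -14.6 -3.4 0 0 0 3.4;3.46 -14.6 -3.0 0 0 0 3.4;3.46 -14.6 -3.0 0 0 0 3.4")

```text
time_s: 8.95
ee_pos: [0.5374, -0.0835, 0.1802]
ee_rot: [0.002, 1.0, -0.0, -0.0]
force: [0.1, 0.5, -0.2]
opening: 0.0341
grip_force: 0.0
```

>>> drive_tool(commands="-0.06 0.12 1.2 0 0 0 3.4;-0.06 0.12 2.4 0 0 0 3.4;-0.06 0.12 2.4 0 0 0 2.5;-0.06 0.12 2.4 0 0 0 0;-0.06 0.12 2.4 0 0 0 0;-0.06 0.12 2.4 0 0 0 0")

```text
time_s: 9.45
ee_pos: [0.5385, -0.08, 0.1565]
ee_rot: [-0.0, 1.0, -0.0, -0.0]
force: [0.0, -2.1, -7.1]
opening: 0.0115
grip_force: 58.5
```

```bash
python3 -c "
from plant import ctrl
s=ctrl.read_state();print(s['ee_pos'],s['force'],s['opening'])
from h import *
arcs(2.955,.65,6,0,0,0,.08)"
```

```text
[ 0.53854257 -0.07997017  0.15646115] [ 0.00784919 -2.1346819  -7.12257263] 0.011492218636559212
-0.09 0.36 0.07 0 0 0 0;-0.21 0.70 0.15 0 0 0 0;-0.38 1.03 0.18 0 0 0 0;-0.57 1.34 0.21 0 0 0 0;-0.80 1.63 0.24 0 0 0 0;-1.06 1.89 0.28 0 0 0 0
```

>>> drive_tool(commands="-0.09 0.36 0.07 0 0 0 0;-0.21 0.70 0.15 0 0 0 0;-0.38 1.03 0.18 0 0 0 0;-0.57 1.34 0.21 0 0 0 0;-0.80 1.63 0.24 0 0 0 0;-1.06 1.89 0.28 0 0 0 0;-1.06 1.89 0.28 0 0 0 0")

```text
time_s: 10.03
ee_pos: [0.5507, -0.0615, 0.1538]
ee_rot: [-0.0, 1.0, -0.001, 0.001]
force: [2.5, -8.7, -3.0]
opening: 0.0115
grip_force: 59.3
```

```bash
python3 -c "
from plant import ctrl
s=ctrl.read_state();p=s['ee_pos'];f=s['force'];print(p,f)
from h import *
th=geo([.53854,-.07997],p[:2],f)
arcs(th,.64,6,0,0,0,.03)"
```

```text
[ 0.55072056 -0.06150147  0.15384508] [ 2.46600605 -8.66606097 -2.9927673 ]
turned 0.663 th1 2.227 hub [ 0.5715 -0.0884]
tang 3.3 radial out -8.4
-0.30 0.21 0.05 0 0 0 0;-0.62 0.38 0.09 0 0 0 0;-0.95 0.52 0.13 0 0 0 0;-1.30 0.62 0.16 0 0 0 0;-1.66 0.68 0.19 0 0 0 0;-2.02 0.71 0.22 0 0 0 0
```

>>> drive_tool(commands="-0.30 0.15 0.04 0 0 0 0;-0.62 0.28 0.08 0 0 0 0;-0.95 0.42 0.11 0 0 0 0;-1.30 0.52 0.14 0 0 0 0;-1.60 0.57 0.17 0 0 0 0;-1.92 0.60 0.20 0 0 0 0;-1.92 0.60 0.20 0 0 0 0")

```text
time_s: 10.62
ee_pos: [0.5691, -0.0551, 0.1519]
ee_rot: [-0.0, 1.0, -0.0, 0.0]
force: [-1.5, -3.5, 6.5]
opening: 0.0113
grip_force: 60.2
```

```bash
python3 -c "
from plant import ctrl
s=ctrl.read_state();p=s['ee_pos'];f=s['force'];print(p,f)
from h import *
th=geo([.55072,-.0615],p[:2],f)"
```

```text
[ 0.56911136 -0.05513019  0.15193984] [-1.48099238 -3.47820697  6.50583079]
turned 0.581 th1 1.614 hub [ 0.5706 -0.0891]
tang 1.6 radial out -3.4
```

>>> drive_tool(commands="0 0 0 0 0 0 3.2;0 0 0 0 0 0 3.2;0 0 -2.5 0 0 0 3.2;1.5 1.7 -3.4 0 0 0 3.2;3.5 4 -3.4 0 0 0 3.2;5.5 6.3 -3.4 0 0 0 3.2;5.5 6.3 -3 0 0 0 3.2;5.5 6.3 -3 0 0 0 3.2")

```text
time_s: 11.28
ee_pos: [0.5122, 0.0089, 0.1813]
ee_rot: [-0.001, 1.0, 0.0, -0.0]
force: [0.0, 0.9, -0.1]
opening: 0.0322
grip_force: 0.0
```

>>> drive_tool(commands="-0.1 -0.1 1.5 0 0 0 3.2;-0.1 -0.1 2.85 0 0 0 3.2;-0.1 -0.1 2.85 0 0 0 2.5;-0.1 -0.1 2.85 0 0 0 0;-0.1 -0.1 2.85 0 0 0 0;-0.1 -0.1 2.85 0 0 0 0")

```text
time_s: 11.78
ee_pos: [0.5142, 0.0066, 0.1531]
ee_rot: [0.0, 1.0, 0.0, -0.0]
force: [-0.0, 3.5, -10.0]
opening: 0.0112
grip_force: 58.4
```

```bash
python3 -c "
from plant import ctrl
s=ctrl.read_state();print(s['ee_pos'],s['force'],s['opening'])
from h import *
arcs(.05,.5,6,0,0,0,.05)"
```

```text
[0.51419305 0.00660792 0.15306898] [-0.0240582   3.51457761 -9.98163516] 0.01123735670893181
-0.00 -0.28 0.05 0 0 0 0;0.02 -0.57 0.10 0 0 0 0;0.06 -0.85 0.12 0 0 0 0;0.13 -1.12 0.15 0 0 0 0;0.22 -1.39 0.17 0 0 0 0;0.33 -1.65 0.20 0 0 0 0
```

>>> drive_tool(commands="0 -0.28 0.05 0 0 0 0;0.02 -0.57 0.10 0 0 0 0;0.06 -0.85 0.12 0 0 0 0;0.13 -1.12 0.15 0 0 0 0;0.22 -1.39 0.17 0 0 0 0;0.33 -1.65 0.20 0 0 0 0;0.33 -1.65 0.20 0 0 0 0")

```text
time_s: 12.37
ee_pos: [0.5108, -0.01, 0.1513]
ee_rot: [0.0, 1.0, 0.0, 0.0]
force: [-1.9, 4.4, -6.2]
opening: 0.0111
grip_force: 58.8
```

```bash
cat > nx.py <<'E'
import sys
from plant import ctrl
from h import *
x,y,al=map(float,sys.argv[1:4]);n=int(sys.argv[4]) if len(sys.argv)>4 else 6
s=ctrl.read_state();p=s['ee_pos'];f=s['force'];print(p.round(5),f.round(1),s['time_s'])
th=geo([x,y],p[:2],f)
r=f[:2]@[np.cos(th),np.sin(th)]/7/10;m=th-al
arcs(th,al,n,r*np.cos(m),r*np.sin(m),0,np.clip(-f[2]/130,-.08,.08))
E
python3 nx.py .51419 .00661 .35
```

```text
[ 0.5108  -0.00996  0.15125] [-1.9  4.4 -6.2] 12.3667
turned 0.503 th1 -0.453 hub [0.4802 0.0049]
tang 3.2 radial out -3.6
0.11 -0.16 0.04 0 0 0 0;0.23 -0.31 0.08 0 0 0 0;0.34 -0.47 0.10 0 0 0 0;0.46 -0.63 0.12 0 0 0 0;0.59 -0.78 0.14 0 0 0 0;0.73 -0.92 0.15 0 0 0 0
```

>>> drive_tool(commands="0.11 -0.16 0.04 0 0 0 0;0.23 -0.31 0.08 0 0 0 0;0.34 -0.47 0.10 0 0 0 0;0.46 -0.63 0.12 0 0 0 0;0.59 -0.78 0.14 0 0 0 0;0.73 -0.92 0.15 0 0 0 0;0.73 -0.92 0.15 0 0 0 0")

```text
time_s: 12.95
ee_pos: [0.5042, -0.0191, 0.1501]
ee_rot: [0.0, 1.0, 0.0, 0.001]
force: [0.1, 6.1, -3.8]
opening: 0.0113
grip_force: 59.1
```

```bash
python3 nx.py .5108 -.00996 .35
```

```text
[ 0.50415 -0.01906  0.15012] [ 0.1  6.1 -3.8] 12.95
turned 0.333 th1 -0.797 hub [0.4804 0.0053]
tang 4.3 radial out -4.3
0.16 -0.11 0.03 0 0 0 0;0.32 -0.20 0.06 0 0 0 0;0.48 -0.32 0.08 0 0 0 0;0.65 -0.43 0.10 0 0 0 0;0.82 -0.52 0.12 0 0 0 0;1.00 -0.61 0.13 0 0 0 0
```

>>> drive_tool(commands="0.16 -0.11 0.03 0 0 0 0;0.32 -0.20 0.06 0 0 0 0;0.48 -0.32 0.08 0 0 0 0;0.65 -0.43 0.10 0 0 0 0;0.82 -0.52 0.12 0 0 0 0;1.00 -0.61 0.13 0 0 0 0;1.00 -0.61 0.13 0 0 0 0")

```text
time_s: 13.53
ee_pos: [0.4949, -0.0253, 0.1491]
ee_rot: [0.0, 1.0, -0.0, 0.001]
force: [2.8, 4.3, -2.0]
opening: 0.011
grip_force: 59.3
```

```bash
python3 nx.py .50415 -.01906 .25
```

```text
[ 0.49485 -0.02532  0.14907] [ 2.8  4.3 -2. ] 13.5333
turned 0.331 th1 -1.144 hub [0.4808 0.0056]
tang 4.4 radial out -2.7
0.13 -0.04 0.02 0 0 0 0;0.27 -0.07 0.04 0 0 0 0;0.40 -0.11 0.05 0 0 0 0;0.54 -0.15 0.07 0 0 0 0;0.68 -0.19 0.08 0 0 0 0;0.82 -0.21 0.09 0 0 0 0
```

>>> drive_tool(commands="0.13 -0.04 0.02 0 0 0 0;0.27 -0.07 0.04 0 0 0 0;0.40 -0.11 0.05 0 0 0 0;0.54 -0.15 0.07 0 0 0 0;0.68 -0.19 0.08 0 0 0 0;0.82 -0.21 0.09 0 0 0 0;0.82 -0.21 0.09 0 0 0 0")

```text
time_s: 14.12
ee_pos: [0.4875, -0.0276, 0.1484]
ee_rot: [0.0, 1.0, -0.0, 0.002]
force: [5.5, 2.1, -1.1]
opening: 0.011
grip_force: 59.4
```

```bash
python3 nx.py .49485 -.02532 .15 3
python3 - <<'E'
from plant import camera
import cv2
c=camera("scene");i=c["image"][165:255,262:372,::-1]
cv2.imwrite("pics/s3.png",cv2.resize(i,None,fx=6,fy=6,interpolation=cv2.INTER_CUBIC))
E
```

```text
[ 0.48752 -0.02764  0.14845] [ 5.5  2.1 -1.1] 14.1167
turned 0.227 th1 -1.377 hub [0.481  0.0057]
tang 5.8 radial out -1.0
0.17 -0.02 0.02 0 0 0 0;0.34 -0.03 0.04 0 0 0 0;0.51 -0.05 0.05 0 0 0 0
```

View pics/s3.png

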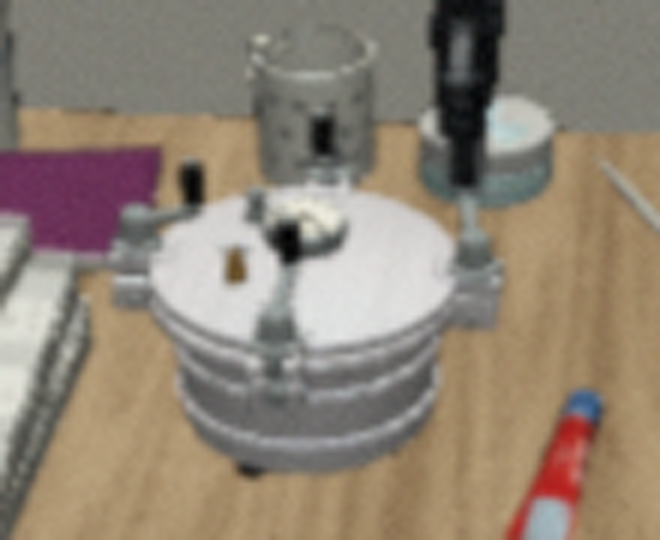

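The other three arms point inward after round 1, and nut a (at (465,190)) is stiffening now. I'll continue in small steps.

>>> drive_tool(commands="0.17 -0.02 0.02 0 0 0 0;0.34 -0.03 0.04 0 0 0 0;0.51 -0.05 0.05 0 0 0 0;0.51 -0.05 0.05 0 0 0 0")

```text
time_s: 14.5
ee_pos: [0.4831, -0.0283, 0.1481]
ee_rot: [0.0, 1.0, -0.0, 0.003]
force: [7.5, 0.4, -1.3]
opening: 0.0112
grip_force: 59.3
```

```bash
python3 nx.py .49485 -.02532 .12 3
```

```text
[ 0.48309 -0.02827  0.14813] [ 7.5  0.4 -1.3] 14.5
turned 0.358 th1 -1.504 hub [0.4808 0.0057]
tang 7.6 radial out 0.1
0.14 -0.01 0.02 0 0 0 0;0.27 -0.01 0.03 0 0 0 0;0.41 -0.00 0.05 0 0 0 0
```

>>> drive_tool(commands="0.14 -0.01 0.02 0 0 0 0;0.27 -0.01 0.03 0 0 0 0;0.37 0 0.04 0 0 0 0;0.37 0 0.04 0 0 0 0")

```text
time_s: 14.83
ee_pos: [0.4801, -0.0283, 0.1479]
ee_rot: [-0.0, 1.0, -0.0, 0.004]
force: [9.9, 0.4, -1.4]
opening: 0.0112
grip_force: 59.3
```

```bash
python3 nx.py .49485 -.02532 .12 3
```

```text
[ 0.4801  -0.02835  0.14791] [ 9.9  0.4 -1.4] 14.8333
turned 0.447 th1 -1.591 hub [0.4808 0.0056]
tang 9.9 radial out -0.6
0.14 0.01 0.02 0 0 0 0;0.27 0.03 0.04 0 0 0 0;0.41 0.04 0.05 0 0 0 0
```

>>> drive_tool(commands="-0.13 0 0 0 0 0 3.2;-0.13 0 0 0 0 0 3.2;-0.13 0 -2.8 0 0 0 3.2;-3.5 0.8 -3.7 0 0 0 3.2;-7.6 1.7 -3.7 0 0 0 3.2;-11.7 2.7 -3.7 0 0 0 3.2;-15.6 3.6 -3.7 0 0 0 3.2;-15.6 3.6 -3.4 0 0 0 3.2;-15.6 3.6 -3.4 0 0 0 3.2")

```text
time_s: 15.58
ee_pos: [0.634, 0.0086, 0.1796]
ee_rot: [-0.0, 1.0, -0.0, -0.0]
force: [-1.7, 0.0, 0.7]
opening: 0.0322
grip_force: 0.0
```

>>> drive_tool(commands="-0.1 -0.1 1.5 0 0 0 3.2;-0.1 -0.1 2.75 0 0 0 3.2;-0.1 -0.1 2.75 0 0 0 2.5;-0.1 -0.1 2.75 0 0 0 0;-0.1 -0.1 2.75 0 0 0 0;-0.1 -0.1 2.75 0 0 0 0")

```text
time_s: 16.08
ee_pos: [0.6328, 0.0072, 0.1529]
ee_rot: [0.0, 1.0, 0.0, -0.001]
force: [-3.0, 0.7, -7.3]
opening: 0.0112
grip_force: 58.7
```

```bash
python3 -c "
from plant import ctrl
s=ctrl.read_state();print(s['ee_pos'],s['force'],s['opening'])
from h import *
arcs(-3.26,.55,6,0,0,0,.05)"
```

```text
[0.63281466 0.00721317 0.15287312] [-3.01443463  0.68541756 -7.27733991] 0.011177829478309396
-0.05 0.31 0.05 0 0 0 0;-0.13 0.61 0.11 0 0 0 0;-0.24 0.90 0.13 0 0 0 0;-0.37 1.18 0.16 0 0 0 0;-0.53 1.45 0.19 0 0 0 0;-0.71 1.71 0.22 0 0 0 0
```

>>> drive_tool(commands="-0.05 0.31 0.05 0 0 0 0;-0.13 0.61 0.11 0 0 0 0;-0.24 0.90 0.13 0 0 0 0;-0.37 1.18 0.16 0 0 0 0;-0.53 1.45 0.19 0 0 0 0;-0.71 1.71 0.22 0 0 0 0;-0.71 1.71 0.22 0 0 0 0")

```text
time_s: 16.67
ee_pos: [0.6403, 0.0245, 0.151]
ee_rot: [-0.0, 1.0, -0.0, -0.0]
force: [-4.5, -0.2, 0.4]
opening: 0.0113
grip_force: 59.4
```

```bash
python3 nx.py .63281 .00721 .4
```

```text
[0.6403  0.02448 0.15098] [-4.5 -0.2  0.4] 16.6667
turned 0.561 th1 2.452 hub [0.6665 0.0029]
tang 3.0 radial out 3.3
-0.14 0.19 0.02 0 0 0 0;-0.29 0.37 0.04 0 0 0 0;-0.46 0.52 0.06 0 0 0 0;-0.64 0.66 0.08 0 0 0 0;-0.83 0.78 0.10 0 0 0 0;-1.03 0.89 0.12 0 0 0 0
```

>>> drive_tool(commands="-0.14 0.19 0.02 0 0 0 0;-0.29 0.37 0.04 0 0 0 0;-0.46 0.52 0.06 0 0 0 0;-0.64 0.66 0.08 0 0 0 0;-0.83 0.78 0.10 0 0 0 0;-1.03 0.89 0.12 0 0 0 0;-1.03 0.89 0.12 0 0 0 0")

```text
time_s: 17.25
ee_pos: [0.6508, 0.033, 0.1497]
ee_rot: [-0.0, 1.0, -0.0, -0.0]
force: [-4.0, -2.9, -1.9]
opening: 0.0114
grip_force: 59.2
```

```bash
python3 nx.py .6403 .02448 .2 4
```

```text
[0.65079 0.03303 0.14969] [-4.  -2.9 -1.9] 17.25
turned 0.401 th1 2.054 hub [0.6666 0.0029]
tang 4.8 radial out -0.7
-0.15 0.07 0.02 0 0 0 0;-0.31 0.13 0.04 0 0 0 0;-0.47 0.19 0.06 0 0 0 0;-0.63 0.24 0.07 0 0 0 0
```

>>> drive_tool(commands="-0.15 0.07 0.02 0 0 0 0;-0.31 0.13 0.04 0 0 0 0;-0.47 0.19 0.06 0 0 0 0;-0.63 0.24 0.07 0 0 0 0;-0.63 0.24 0.07 0 0 0 0")

```text
time_s: 17.67
ee_pos: [0.657, 0.0355, 0.1491]
ee_rot: [-0.0, 1.0, -0.0, -0.0]
force: [-4.9, -1.2, -0.0]
opening: 0.0113
grip_force: 59.4
```

```bash
python3 nx.py .6403 .02448 .15 3
```

```text
[0.65698 0.0355  0.14909] [-4.9 -1.2 -0. ] 17.6667
turned 0.597 th1 1.856 hub [0.6666 0.0029]
tang 5.1 radial out 0.2
-0.16 0.05 0.02 0 0 0 0;-0.33 0.08 0.03 0 0 0 0;-0.50 0.11 0.05 0 0 0 0
```

>>> drive_tool(commands="-0.16 0.05 0.02 0 0 0 0;-0.33 0.08 0.03 0 0 0 0;-0.50 0.11 0.05 0 0 0 0;-0.50 0.11 0.05 0 0 0 0")

```text
time_s: 18.0
ee_pos: [0.6617, 0.0366, 0.1486]
ee_rot: [-0.0, 1.0, -0.0, -0.001]
force: [-6.8, -2.0, 2.5]
opening: 0.011
grip_force: 59.6
```

```bash
python3 nx.py .6403 .02448 .12 3
```

```text
[0.66169 0.03655 0.14858] [-6.8 -2.   2.5] 18.0
turned 0.739 th1 1.715 hub [0.6666 0.0029]
tang 7.0 radial out -1.0
-0.14 0.01 0.00 0 0 0 0;-0.27 0.01 0.00 0 0 0 0;-0.41 0.02 0.02 0 0 0 0
```

>>> drive_tool(commands="-0.14 0.01 0 0 0 0 0;-0.27 0.01 0 0 0 0 0;-0.33 0.01 0.02 0 0 0 0;-0.33 0.01 0.02 0 0 0 0")

```text
time_s: 18.33
ee_pos: [0.6645, 0.0368, 0.1484]
ee_rot: [-0.0, 1.0, -0.0, -0.001]
force: [-9.6, -0.5, 3.5]
opening: 0.0114
grip_force: 59.8
```

```bash
python3 nx.py .6403 .02448 .05 2
```

```text
[0.66455 0.03679 0.14836] [-9.6 -0.5  3.5] 18.3333
turned 0.823 th1 1.629 hub [0.6665 0.0029]
tang 9.7 radial out 0.0
-0.08 0.00 -0.01 0 0 0 0;-0.17 0.01 -0.01 0 0 0 0
```

>>> drive_tool(commands="0.13 0 0 0 0 0 3.2;0.13 0 0 0 0 0 3.2;0.13 0 -2.8 0 0 0 3.2;2 0.6 -3.7 0 0 0 3.2;5.6 1.7 -3.7 0 0 0 3.2;9.2 2.8 -3.7 0 0 0 3.2;9.2 2.8 -3.4 0 0 0 3.2;9.2 2.8 -3.4 0 0 0 3.2")

```text
time_s: 19.0
ee_pos: [0.5725, 0.0653, 0.1826]
ee_rot: [-0.0, 1.0, 0.0, 0.0]
force: [0.6, 1.0, 0.0]
opening: 0.032
grip_force: 0.0
```

>>> drive_tool(commands="-0.05 -0.1 1.5 0 0 0 3.2;-0.05 -0.1 3.05 0 0 0 3.2;-0.05 -0.1 3.05 0 0 0 2.5;-0.05 -0.1 3.05 0 0 0 0;-0.05 -0.1 3.05 0 0 0 0;-0.05 -0.1 3.05 0 0 0 0")

```text
time_s: 19.5
ee_pos: [0.5748, 0.0642, 0.1519]
ee_rot: [0.0, 1.0, 0.0, 0.0]
force: [1.4, 5.6, -10.2]
opening: 0.0116
grip_force: 58.4
```

```bash
python3 -c "
from plant import ctrl
s=ctrl.read_state();print(s['ee_pos'],s['force'],s['opening'])
from h import *
arcs(-1.66,.55,6,0,0,0,.05)"
```

```text
[0.57476248 0.0641577  0.15194061] [  1.40309295   5.64821433 -10.17322826] 0.011592180560837497
0.31 0.04 0.05 0 0 0 0;0.61 0.11 0.11 0 0 0 0;0.91 0.21 0.13 0 0 0 0;1.19 0.33 0.16 0 0 0 0;1.47 0.48 0.19 0 0 0 0;1.73 0.66 0.22 0 0 0 0
```

>>> drive_tool(commands="0.31 0.07 0.05 0 0 0 0;0.61 0.18 0.11 0 0 0 0;0.91 0.28 0.13 0 0 0 0;1.19 0.40 0.16 0 0 0 0;1.47 0.55 0.19 0 0 0 0;1.73 0.73 0.22 0 0 0 0;1.73 0.73 0.22 0 0 0 0")

```text
time_s: 20.08
ee_pos: [0.5576, 0.0707, 0.1503]
ee_rot: [-0.0, 1.0, -0.0, 0.001]
force: [0.5, -4.5, -2.8]
opening: 0.0111
grip_force: 59.3
```

```bash
python3 nx.py .57476 .06416 .4
```

```text
[0.55764 0.07074 0.15026] [ 0.5 -4.5 -2.8] 20.0833
turned 0.546 th1 -2.211 hub [0.5779 0.098 ]
tang 3.1 radial out 3.3
0.20 0.13 0.03 0 0 0 0;0.39 0.27 0.06 0 0 0 0;0.54 0.43 0.08 0 0 0 0;0.69 0.61 0.10 0 0 0 0;0.82 0.79 0.12 0 0 0 0;0.94 0.98 0.14 0 0 0 0
```

>>> drive_tool(commands="0.20 0.13 0.03 0 0 0 0;0.39 0.27 0.06 0 0 0 0;0.54 0.43 0.08 0 0 0 0;0.69 0.61 0.10 0 0 0 0;0.82 0.79 0.12 0 0 0 0;0.94 0.98 0.14 0 0 0 0;0.94 0.98 0.14 0 0 0 0")

```text
time_s: 20.67
ee_pos: [0.5483, 0.0807, 0.1489]
ee_rot: [-0.0, 1.0, -0.0, 0.001]
force: [-0.5, -4.8, 1.4]
opening: 0.0113
grip_force: 59.8
```

```bash
python3 nx.py .55764 .07074 .2 4
```

```text
[0.54829 0.08069 0.14888] [-0.5 -4.8  1.4] 20.6667
turned 0.404 th1 -2.590 hub [0.5772 0.0985]
tang 3.8 radial out 3.0
0.11 0.14 0.01 0 0 0 0;0.20 0.28 0.02 0 0 0 0;0.27 0.44 0.03 0 0 0 0;0.34 0.60 0.05 0 0 0 0
```

>>> drive_tool(commands="0.11 0.14 0.01 0 0 0 0;0.20 0.28 0.02 0 0 0 0;0.27 0.44 0.03 0 0 0 0;0.34 0.60 0.05 0 0 0 0;0.34 0.60 0.05 0 0 0 0")

```text
time_s: 21.08
ee_pos: [0.5447, 0.0872, 0.1479]
ee_rot: [-0.0, 1.0, 0.0, 0.001]
force: [3.5, -2.8, 4.8]
opening: 0.011
grip_force: 60.2
```

```bash
python3 nx.py .55764 .07074 .2 4
```

```text
[0.54473 0.08722 0.14788] [ 3.5 -2.8  4.8] 21.0833
turned 0.626 th1 -2.790 hub [0.5766 0.0989]
tang 3.9 radial out -2.3
0.04 0.16 -0.00 0 0 0 0;0.07 0.33 -0.01 0 0 0 0;0.11 0.50 0.01 0 0 0 0;0.14 0.66 0.02 0 0 0 0
```

>>> drive_tool(commands="0.04 0.16 0 0 0 0 0;0.07 0.33 0 0 0 0 0;0.11 0.50 0.01 0 0 0 0;0.14 0.66 0.02 0 0 0 0;0.14 0.66 0.02 0 0 0 0")

```text
time_s: 21.5
ee_pos: [0.5433, 0.0936, 0.1474]
ee_rot: [-0.0, 1.0, -0.0, 0.001]
force: [4.1, -5.8, 3.6]
opening: 0.0115
grip_force: 60.0
```

```bash
python3 nx.py .54829 .08069 .15 3
```

```text
[0.54326 0.09359 0.14744] [ 4.1 -5.8  3.6] 21.5
turned 0.410 th1 -2.975 hub [0.5768 0.0992]
tang 6.4 radial out -3.1
0.00 0.17 0.00 0 0 0 0;-0.00 0.34 0.00 0 0 0 0;0.00 0.51 0.02 0 0 0 0
```

>>> drive_tool(commands="0 0.15 0 0 0 0 0;0 0.28 0 0 0 0 0;0 0.38 0.01 0 0 0 0;0 0.38 0.01 0 0 0 0")

```text
time_s: 21.83
ee_pos: [0.543, 0.097, 0.1472]
ee_rot: [-0.0, 1.0, -0.0, 0.0]
force: [3.7, -7.8, 3.3]
opening: 0.011
grip_force: 60.0
```

```bash
python3 nx.py .54829 .08069 .06 2
```

```text
[0.54302 0.09698 0.14723] [ 3.7 -7.8  3.3] 21.8333
turned 0.509 th1 -3.083 hub [0.577 0.099]
tang 8.0 radial out -3.3
-0.02 0.10 -0.00 0 0 0 0;-0.04 0.20 -0.01 0 0 0 0
```

>>> drive_tool(commands="-0.02 0.10 0 0 0 0 0;-0.03 0.20 0 0 0 0 0;-0.03 0.20 0 0 0 0 0")

```text
time_s: 22.08
ee_pos: [0.543, 0.0988, 0.1471]
ee_rot: [-0.0, 1.0, -0.0, -0.0]
force: [3.0, -9.2, 3.2]
opening: 0.0112
grip_force: 60.0
```

```bash
python3 nx.py .54829 .08069 .06 2
```

```text
[0.54303 0.09877 0.1471 ] [ 3.  -9.2  3.2] 22.0833
turned 0.561 th1 -3.139 hub [0.577  0.0989]
tang 9.2 radial out -3.0
-0.02 0.10 -0.00 0 0 0 0;-0.05 0.20 -0.01 0 0 0 0
```

>>> drive_tool(commands="0 -0.12 0 0 0 0 3.2;0 -0.12 0 0 0 0 3.2;0 -0.12 -2.8 0 0 0 3.2;-0.6 -3.5 -3.8 0 0 0 3.2;-1.3 -7.5 -3.8 0 0 0 3.2;-2 -11.5 -3.8 0 0 0 3.2;-2.6 -15.4 -3.8 0 0 0 3.2;-2.6 -15.4 -3.5 0 0 0 3.2;-2.6 -15.4 -3.5 0 0 0 3.2")

```text
time_s: 22.83
ee_pos: [0.5685, -0.0563, 0.1814]
ee_rot: [0.002, 1.0, 0.0, -0.001]
force: [-0.1, 0.5, 0.4]
opening: 0.0323
grip_force: 0.0
```

>>> drive_tool(commands="-0.05 0.12 1.5 0 0 0 3.2;-0.05 0.12 2.9 0 0 0 3.2;-0.05 0.12 2.9 0 0 0 2.5;-0.05 0.12 2.9 0 0 0 0;-0.05 0.12 2.9 0 0 0 0;-0.05 0.12 2.9 0 0 0 0")

```text
time_s: 23.33
ee_pos: [0.5685, -0.0543, 0.1529]
ee_rot: [-0.001, 1.0, -0.001, -0.001]
force: [-2.6, -19.7, -16.0]
opening: 0.0112
grip_force: 58.3
```

```bash
python3 -c "
from plant import ctrl
s=ctrl.read_state();print(s['ee_pos'],s['force'],s['opening'])
from h import *
arcs(1.6,.55,6,0,0,0,.05)"
```

```text
[ 0.56851645 -0.05432908  0.1528733 ] [ -2.59424362 -19.68538561 -16.00494546] 0.011229081641101634
-0.31 -0.01 0.05 0 0 0 0;-0.62 -0.04 0.11 0 0 0 0;-0.93 -0.10 0.13 0 0 0 0;-1.22 -0.19 0.16 0 0 0 0;-1.51 -0.31 0.19 0 0 0 0;-1.79 -0.45 0.22 0 0 0 0
```

>>> drive_tool(commands="-0.31 -0.13 0.09 0 0 0 0;-0.62 -0.28 0.18 0 0 0 0;-0.93 -0.34 0.20 0 0 0 0;-1.22 -0.43 0.23 0 0 0 0;-1.51 -0.55 0.26 0 0 0 0;-1.79 -0.69 0.29 0 0 0 0;-1.79 -0.69 0.29 0 0 0 0")

```text
time_s: 23.92
ee_pos: [0.5882, -0.0601, 0.1508]
ee_rot: [-0.0, 1.0, 0.0, 0.001]
force: [-2.1, 2.2, 7.0]
opening: 0.0113
grip_force: 60.6
```

```bash
python3 nx.py .56852 -.05433 .4
```

```text
[ 0.58823 -0.06013  0.1508 ] [-2.1  2.2  7. ] 23.9167
turned 0.614 th1 0.977 hub [ 0.5692 -0.0883]
tang 3.0 radial out 0.7
-0.19 -0.13 -0.01 0 0 0 0;-0.37 -0.27 -0.01 0 0 0 0;-0.53 -0.43 0.01 0 0 0 0;-0.68 -0.60 0.03 0 0 0 0;-0.83 -0.77 0.05 0 0 0 0;-0.96 -0.96 0.07 0 0 0 0
```

>>> drive_tool(commands="-0.19 -0.13 0 0 0 0 0;-0.37 -0.27 0 0 0 0 0;-0.53 -0.43 0.01 0 0 0 0;-0.68 -0.60 0.03 0 0 0 0;-0.83 -0.77 0.05 0 0 0 0;-0.96 -0.96 0.07 0 0 0 0;-0.96 -0.96 0.07 0 0 0 0")

```text
time_s: 24.5
ee_pos: [0.5981, -0.0698, 0.1499]
ee_rot: [0.0, 1.0, 0.0, 0.001]
force: [1.2, 3.6, 2.2]
opening: 0.0113
grip_force: 60.2
```

```bash
python3 nx.py .58823 -.06013 .2 4
```

```text
[ 0.59806 -0.06979  0.14992] [1.2 3.6 2.2] 24.5
turned 0.408 th1 0.590 hub [ 0.5698 -0.0887]
tang 2.3 radial out 3.0
-0.11 -0.14 0.01 0 0 0 0;-0.21 -0.28 0.01 0 0 0 0;-0.29 -0.43 0.03 0 0 0 0;-0.36 -0.58 0.04 0 0 0 0
```

>>> drive_tool(commands="-0.11 -0.14 0.01 0 0 0 0;-0.21 -0.28 0.01 0 0 0 0;-0.29 -0.43 0.03 0 0 0 0;-0.36 -0.58 0.04 0 0 0 0;-0.36 -0.58 0.04 0 0 0 0")

```text
time_s: 24.92
ee_pos: [0.6013, -0.0756, 0.1494]
ee_rot: [-0.0, 1.0, 0.0, 0.001]
force: [0.6, 5.0, 0.9]
opening: 0.0114
grip_force: 60.1
```

```bash
python3 nx.py .58823 -.06013 .2 4
```

```text
[ 0.60132 -0.07562  0.14938] [0.6 5.  0.9] 24.9167
turned 0.606 th1 0.399 hub [ 0.57   -0.0888]
tang 4.4 radial out 2.5
-0.08 -0.15 0.01 0 0 0 0;-0.15 -0.31 0.02 0 0 0 0;-0.20 -0.48 0.04 0 0 0 0;-0.23 -0.64 0.05 0 0 0 0
```

>>> drive_tool(commands="-0.08 -0.15 0.01 0 0 0 0;-0.15 -0.31 0.02 0 0 0 0;-0.20 -0.48 0.04 0 0 0 0;-0.22 -0.60 0.05 0 0 0 0;-0.22 -0.60 0.05 0 0 0 0")

```text
time_s: 25.33
ee_pos: [0.6033, -0.0814, 0.1489]
ee_rot: [0.0, 1.0, 0.0, 0.0]
force: [1.2, 6.3, 2.9]
opening: 0.0112
grip_force: 60.2
```

```bash
python3 nx.py .58823 -.06013 .15 3
```

```text
[ 0.6033  -0.08143  0.1489 ] [1.2 6.3 2.9] 25.3333
turned 0.788 th1 0.222 hub [ 0.5701 -0.0889]
tang 5.9 radial out 2.5
-0.05 -0.17 0.00 0 0 0 0;-0.09 -0.33 0.01 0 0 0 0;-0.11 -0.50 0.02 0 0 0 0
```

>>> drive_tool(commands="-0.05 -0.16 0 0 0 0 0;-0.08 -0.30 0.01 0 0 0 0;-0.10 -0.42 0.02 0 0 0 0;-0.10 -0.42 0.02 0 0 0 0")

```text
time_s: 25.67
ee_pos: [0.604, -0.0853, 0.1486]
ee_rot: [0.0, 1.0, 0.0, 0.0]
force: [-0.1, 9.6, 2.7]
opening: 0.0113
grip_force: 60.3
```

```bash
python3 nx.py .58823 -.06013 .08 2
```

```text
[ 0.60404 -0.08527  0.14857] [-0.1  9.6  2.7] 25.6667
turned 0.904 th1 0.110 hub [ 0.5702 -0.089 ]
tang 9.5 radial out 0.9
-0.02 -0.14 0.00 0 0 0 0;-0.03 -0.27 0.00 0 0 0 0
```

>>> drive_tool(commands="0 0.12 0 0 0 0 3.2;0 0.12 0 0 0 0 3.2;0 0.12 0 0 0 0 3.2;0 0.12 -3 0 0 0 3.2;0 0.12 -7 0 0 0 3.2;4 0.12 -10 0 0 0 3.2;4 0.12 -10 0 0 0 3.2;4 0.12 -10 0 0 0 3.2")

```text
time_s: 26.33
ee_pos: [0.5633, -0.0851, 0.2506]
ee_rot: [0.0, 1.0, -0.0, 0.001]
force: [0.6, 0.4, -0.4]
opening: 0.0323
grip_force: 0.0
```

Run:
```python
from plant import camera
import cv2
c=camera("scene");i=c["image"][165:255,262:372,::-1]
cv2.imwrite("pics/s4.png",cv2.resize(i,None,fx=6,fy=6,interpolation=cv2.INTER_CUBIC))
```

```text
(no output)
```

View pics/s4.png

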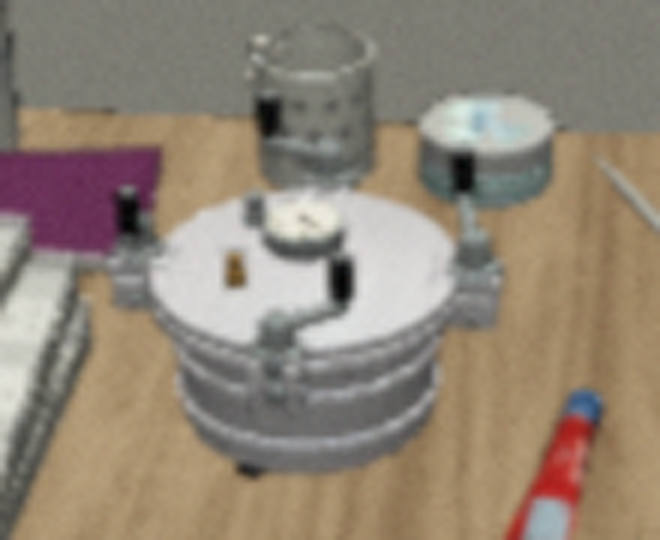

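All four cranks sit at matching angles: knobs a (462,172), b (342,280), c (127,212) and d (268,117). The lid lies level and the bystanders are untouched.

```bash
python3 -c "
from plant import ctrl
print(ctrl.finish_job())"
```

```text
the job is handed in; nothing more can be done
None
```

The job is handed in: all four nuts were tightened in two rounds, a–c–b–d, with about 1.23–1.28 rad each in the first and a final 9.2–9.9 N at each knob in the second. The lid looks level in the last picture, nothing else was touched, and the clock stood at about 26 s.

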